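# Free the stiff slide bolt of a reagent box

### The job

The grey steel reagent box on the bench is held shut by two slide bolts on its lid; one is already drawn, the other is still shot into its keeper and stiff with rust. Take the stiff bolt by its upright knob and work it loose with two short strokes, each about 15 mm out, a brief pause, fully home again and a brief pause; only then draw it fully open and let go. Leave the other bolt drawn.

Things in the scene. Friction and masses are not known exactly. Their poses are not given: they have to be found in the camera images.
- stiff_bolt (a joint): Travel of the stiff bolt, m: 0 = shot home (its start, a hard stop), grows as it is drawn, 0.052 = fully drawn (hard stop). It moves against about 10 N of dry friction plus 60 N per m/s of drag, both ways and throughout, and stays where it is left.
- stiff_bolt_knob (a point): Grip centre of the stiff bolt's knob, an upright dark steel pin, 12 mm across, rising 21 mm above this point and free for 29 mm below it, down to the tops of the rod's guides. Nothing else stands above the guides but the other bolt's pin, 110 mm to the side. Moves with the bolt; its +x axis is level and is the way the bolt is drawn (from its keeper toward the box's hinged back); z up.
- drawn_bolt (a joint): Travel, m, of the other bolt, of the same make: starts drawn at 0.045 to 0.050 and is to stay so; 4 N of friction.
- drawn_bolt_knob (a point): Grip centre of the other, already drawn bolt's knob; same shape and axes. Its pin stands further from the box's front edge, its rod clear of its keeper.
- box: Fixed grey steel box, 160 (x) x 220 (y) x 80 mm high; origin at the centre of its underside, -x its front edge (toward the robot, within 20 degrees), +x its hinged back. The bolts lie on the lid 55 mm to either side of the middle, either one on the left, and are drawn along +x. The stiff one's rod crosses the lid seam into its keeper at the front edge.

How it is judged (in metres and radians):
On the way, in this order (a step that is already met when the one before it is completed fails the run):
1. first short stroke: the stiff bolt is drawn out more than 8 mm (value of joint stiff_bolt above 0.008 m), for 0.1 s.
2. first stroke back: the stiff bolt is pushed home to within 5 mm (drawing it on past 25 mm instead fails the run) ((value of joint stiff_bolt below 0.005 m or value of joint stiff_bolt above 0.025 m)), for 0.1 s.
3. second short stroke: the stiff bolt is drawn out more than 8 mm (value of joint stiff_bolt above 0.008 m), for 0.1 s.
4. second stroke back: the stiff bolt is pushed home to within 5 mm (drawing it on past 25 mm instead fails the run) ((value of joint stiff_bolt below 0.005 m or value of joint stiff_bolt above 0.025 m)), for 0.1 s.
5. the stiff bolt is drawn out again (value of joint stiff_bolt above 0.008 m), for 0.1 s.
At the end, for the whole second after the job is handed in: The stiff bolt is drawn at least 42 mm of its 52 mm, the other bolt is still drawn at least 35 mm, and the fingers touch nothing (value of joint stiff_bolt above 0.042 m and value of joint drawn_bolt above 0.035 m and contact force between the fingers and anything else below 0.5 N).
It also fails if it takes over 35 s, if anything falls off the work surface, if the arm or the gripper's body presses on something with over 40 N, if the wrist force passes 120 N, or if a joint passes its speed limit or range.

### The arm

A 6-joint arm with a two-finger parallel gripper is mounted at the origin on a cart in front of the work surface, level with it; the furniture and walls round the work are solid. World frame = base frame: x ahead of the robot, y to its left, z up, the work surface at z = 0. Lengths are in m, angles in degrees, forces in N, time in s.
With the tool pointing down it reaches from about 0.275 to 0.775 m from the base axis. Payload 14.6 kg.
Tool frame: the origin (TCP) lies between the finger pads; the fingertips stand 19 mm ahead of it and the grasp point (between the pads) is the TCP; x points along the fingers, z is the direction in which the jaws open and shut, and the axes are right-handed (so a half turn about x gives the same grasp; the last joint's range is limited). The gripper opens to 85 mm and grips with 20 to 120 N. Pads are 22 mm wide; open, the fingers measure 114 mm over their backs; the gripper's body (76 mm by 85 mm) begins 54 mm behind the grasp point. The pads swing forward as they close: fully open they stand 13 mm farther back than shut.
Start: joints at [-72.324, 15.075, -2.767, 72.158, 0, 81.102], TCP at [0.235, -0.47, 0.25] pointing down, gripper open.
Joint ranges: [-151.79, 151.79], [-50.71, 97.33], [-67.44, 78.34], [-121.81, 120.89], [-77.56, 73.72], [-180, 180]. Speed limits (degrees/s): [108.29, 108.29, 147.25, 159.86, 180, 180].

### API

Orientations are given as [roll, pitch, yaw] about the fixed x, y, z axes, in that order (R = Rz(yaw) Ry(pitch) Rx(roll)).
In Python, from plant import manip gives the robot as it stands. Calls block until the motion is done:
- manip.move_ptp(position, orientation): joint-space move of the TCP to a pose.
- manip.move_straight(position, frame=None, speed=0.15, contact_N=None): straight line of the TCP; frame=None keeps the orientation; speed is the mean speed in m/s. With contact_N (N) it stops when the force on the tool has changed by that much, and returns True; else False.
- manip.goto_joints(angles): joint-space move.
- manip.let_go() and manip.clamp(force=None): open the fingers fully, or close them until they stop; force is the grip in N (None keeps the last).
- manip.hold(seconds).
- manip.ik(position, orientation): joint angles nearest the present ones, or None.
- manip.observe(): the state.
- manip.grab_frame(name): name is "side" or "top"; returns a dict with "img" (480x640x3 uint8, red, green, blue), "range_z" (480x640 float32, m along the optical axis (not along the pixel's ray), 0 where there is no reading), "camera_matrix" (3x3 intrinsics, pixels), "rvec" (rotation vector, rad) and "tvec" (3), from world to camera coordinates, as OpenCV has them. Camera axes: x right, y down, z forward; pixel columns grow to the right and rows downward; lengths in m; the calibration is good to about 2 mm. A picture is of the moment at which its call begins.
A pose or a line that the arm cannot do raises manip.MotionError and nothing moves.
- manip.hand_in(): hands the job in, once; it reports no verdict.
The state is a dict: "time": time; "q": joint angles; "joint_vel": joint speeds; "effort": joint torques, N m; "ee_pos": TCP position; "ee_rot": TCP orientation; "contact_force": force on the tool from outside, world axes, zero at the start; "torque": the same for the moment, N m; "gripper_width": finger opening in m.
Only numpy, scipy, OpenCV 4.12 (cv2) and the standard library are available. Lean on these libraries where they do the work, as an engineer would, in place of code of your own. Each camera call takes 0.05 s, during which the arm holds its last target. There are 200 camera calls.

## Working session

There is one attempt and no reset: what is moved stays moved. The work goes in short steps, each a Python script; the robot and the scene stay as the last script left them, time stands still between calls to the robot, and variables do not carry over. Pictures are saved under pics/ and viewed, about 8 in all and at most 12, crops included, and the job is handed in when it is done.

```bash
mkdir -p pics; ls
python3 - <<'E'
from plant import manip
import cv2, numpy as np
for n in("top","side"):
    f=manip.grab_frame(n); cv2.imwrite(f"pics/{n}0.png",f["img"][...,::-1]); np.savez(f"{n}0.npz",**f)
    R=cv2.Rodrigues(np.array(f["rvec"]))[0]; print(n,-R.T@np.array(f["tvec"]).ravel(),f["camera_matrix"].tolist())
print(manip.observe())
E
```

```text
pics
top [0.43121256 0.25929353 0.95912466] [[588.7033012730478, 0.0, 313.28502163552974], [0.0, 588.7033012730478, 245.14227293474224], [0.0, 0.0, 1.0]]
side [ 0.51440498 -0.52235478  0.38823371] [[537.9790742435671, 0.0, 311.572750035185], [0.0, 537.9790742435671, 239.65964541711267], [0.0, 0.0, 1.0]]
{'time': 0.1, 'q': array([-7.23229615e+01,  1.50970287e+01, -2.79995695e+00,  7.21604289e+01,
        1.17383554e-03,  8.10992338e+01]), 'joint_vel': array([ 0.03328132, -0.07640999,  0.11917528, -0.07572091, -0.03545923,
       -0.00354628]), 'effort': array([ 3.00067484e-03, -6.38573956e+01,  3.85065114e+01,  9.92975780e-03,
       -1.33691410e-04,  1.22686467e-05]), 'ee_pos': array([ 0.23479579, -0.46930165,  0.24986582]), 'ee_rot': array([169.9279897 ,  89.94257347, 106.50579382]), 'contact_force': array([-0.54984322,  0.38431751,  0.14493892]), 'torque': array([ 0.0364495 ,  0.01619064, -0.00326319]), 'gripper_width': 0.08503922144834268}
```

View pics/top0.png

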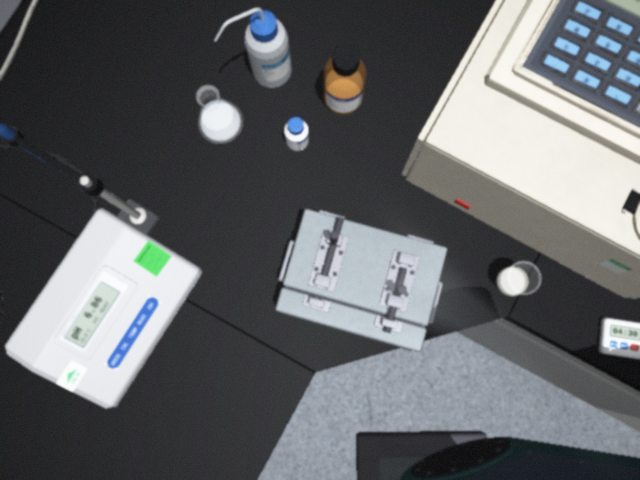

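View pics/side0.png

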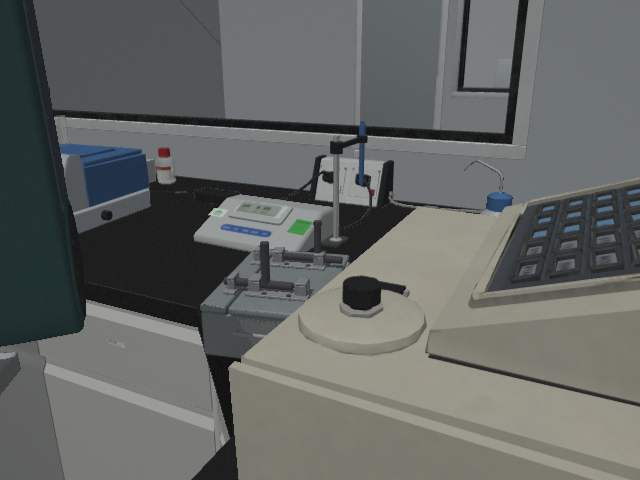

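The top view shows the box at about (360,280), front edge to the bottom. The stiff bolt is on the image right, its rod crossing the seam at about (388,322). In the side view its pin is at (265,243–280) and the drawn bolt's pin at (317,222–248). Next I'll look at enlarged crops.

Run:
```python
import cv2, numpy as np
t=cv2.imread("pics/top0.png")[200:360,270:460]; s=cv2.imread("pics/side0.png")[210:320,200:360]
a=cv2.resize(t,None,fx=4,fy=4,interpolation=cv2.INTER_CUBIC)[:600]; cv2.imwrite("pics/c1.png",cv2.resize(t,None,fx=3.7,fy=3.7,interpolation=cv2.INTER_CUBIC)); cv2.imwrite("pics/c2.png",cv2.resize(s,None,fx=5,fy=5,interpolation=cv2.INTER_CUBIC))
```

```text
(no output)
```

View pics/c1.png

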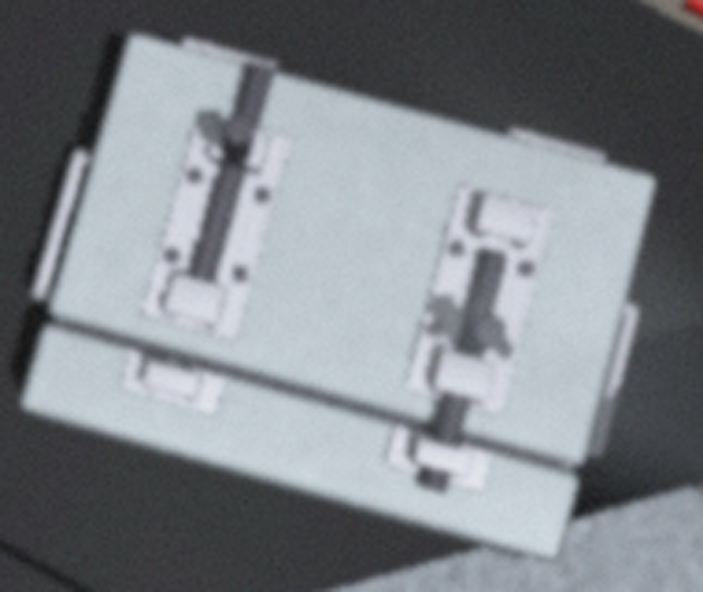

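View pics/c2.png

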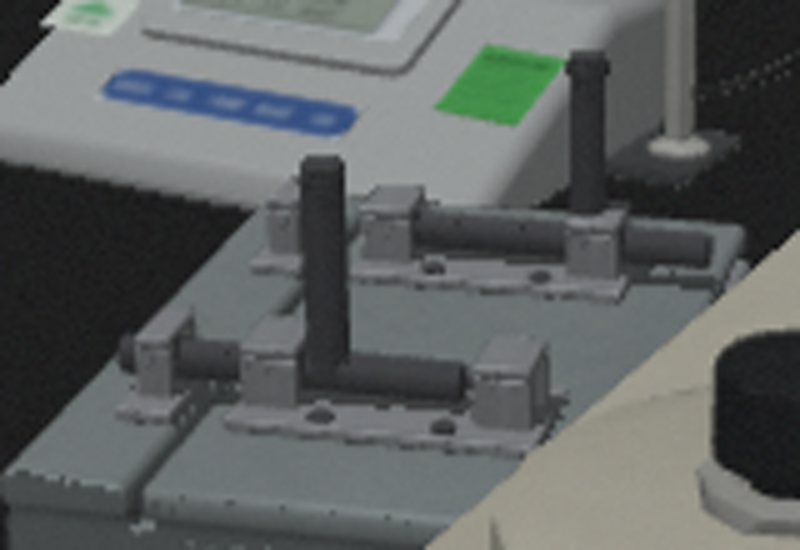

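The crops show the stiff pin's top at side pixel (264.6,242.4) and top pixel about (404,292), with its base at side pixel (265.4,283). The lid's back edge runs from (304,209.5) to (447,248) in the top view. I'll triangulate these.

```bash
cat > h.py <<'E'
import cv2, numpy as np
def ray(f,p):
    R=cv2.Rodrigues(np.array(f["rvec"]))[0]; c=-R.T@np.array(f["tvec"]).ravel()
    d=R.T@np.linalg.inv(f["camera_matrix"])@[p[0],p[1],1.]; return c,d
def plane(f,p,z):
    c,d=ray(f,p); return c+d*(z-c[2])/d[2]
def depth(f,p):
    c,d=ray(f,p); z=f["range_z"][int(round(p[1])),int(round(p[0]))]; return c+d*z
def tri(f,p,g,q):
    c,d=ray(f,p); e,k=ray(g,q); s=np.linalg.lstsq(np.c_[d,-k],e-c,rcond=None)[0]
    a,b=c+s[0]*d,e+s[1]*k; return (a+b)/2,np.linalg.norm(a-b)
E
python3 - <<'E'
from h import *
np.set_printoptions(precision=4,suppress=True)
T=dict(np.load("top0.npz"));S=dict(np.load("side0.npz"))
C=lambda x,y:(270+x/3.7-.4,200+y/3.7-.4)
lid=[C(128,35),C(655,178),C(557,555),C(22,408)]
P=[plane(T,p,.08) for p in lid]; P=np.array(P); print(P)
print("sizes",[np.linalg.norm(P[i]-P[i-1]) for i in range(4)])
for a,b in((0,1),(3,2)): 
    d=P[b]-P[a]; print("yaw",np.degrees(np.arctan2(d[1],d[0]))+90)
for a,b in((3,0),(2,1)): 
    d=P[b]-P[a]; print("yaw",np.degrees(np.arctan2(d[1],d[0])))
cen=P.mean(0); print("centre",cen, "lid depth z",depth(T,(360,270)),depth(T,(350,300)))
print("stiff top tri",tri(T,C(497,338),S,(264.6,242.4)),"pin depth",depth(T,C(497,338)),depth(S,(264.6,250)),depth(S,(264.6,265)))
print("drawn depth",depth(S,(317.5,230)))
# top-depth points well above the lid
z=T["range_z"]
v,u=np.mgrid[205:350,275:450]; 
X=np.array([depth(T,(a,b)) for a,b in zip(u.ravel(),v.ravel())])
m=X[:,2]>.125; print(np.c_[u.ravel()[m],v.ravel()[m],X[m]][:40])
E
```

```text
[[0.6293 0.2859 0.08  ]
 [0.5649 0.0724 0.08  ]
 [0.4147 0.1194 0.08  ]
 [0.4768 0.3311 0.08  ]]
sizes [np.float64(0.15903154737640984), np.float64(0.22299503031575743), np.float64(0.15735686193288087), np.float64(0.22064722638657946)]
yaw -16.800163590123617
yaw -16.363970839062418
yaw -16.497975481638186
yaw -17.35196496383451
centre [0.5214 0.2022 0.08  ] lid depth z [0.5334 0.2039 0.0835] [0.4893 0.22   0.0798]
stiff top tri (array([0.4959, 0.1493, 0.153 ]), np.float64(0.001269842455021797)) pin depth [0.4952 0.1494 0.1535] [0.4963 0.1465 0.1434] [0.4955 0.147  0.122 ]
drawn depth [0.5735 0.239  0.1389]
[[318.     205.       0.4312   0.2593   0.9591]
 [399.     207.       0.4312   0.2593   0.9591]
 [320.     208.       0.4312   0.2593   0.9591]
 [339.     208.       0.4312   0.2593   0.9591]
 [408.     208.       0.4312   0.2593   0.9591]
 [317.     209.       0.4312   0.2593   0.9591]
 [399.     209.       0.4312   0.2593   0.9591]
 [431.     210.       0.4312   0.2593   0.9591]
 [349.     213.       0.4312   0.2593   0.9591]
 [380.     215.       0.4312   0.2593   0.9591]
 [385
[... 735 characters left out ...]
  0.5793   0.2455   0.1532]
 [333.     232.       0.579    0.2442   0.1548]
 [334.     232.       0.5793   0.2428   0.1527]
 [335.     232.       0.5794   0.2414   0.1521]
 [336.     232.       0.5789   0.24     0.1547]
 [337.     232.       0.5793   0.2386   0.1523]
 [435.     232.       0.4312   0.2593   0.9591]
 [447.     232.       0.4312   0.2593   0.9591]
 [331.     233.       0.5785   0.2469   0.15  ]
 [332.     233.       0.5783   0.2455   0.1508]
 [333.     233.       0.5782   0.2442   0.151 ]
 [334.     233.       0.578    0.2428   0.152 ]
 [335.     233.       0.5777   0.2414   0.1538]
 [336.     233.       0.5778   0.24     0.1528]
 [337.     233.       0.5777   0.2386   0.1533]]
```

Run:
```python
from h import *
from plant import manip
from scipy.spatial.transform import Rotation as Ro
np.set_printoptions(precision=4,suppress=True)
T=dict(np.load("top0.npz"))
v,u=np.mgrid[0:480,0:640]; z=T["range_z"]
R=cv2.Rodrigues(T["rvec"])[0]; 
c=np.stack([u,v,np.ones_like(u)],-1)@np.linalg.inv(T["camera_matrix"]).T*z[...,None]
X=(c-T["tvec"].ravel())@R; X[z==0]=np.nan
for (a,b) in ((275,385),(385,450)):
    s=X[205:350,a:b].reshape(-1,3); s=s[(s[:,2]>.147)&(s[:,2]<.16)]; print("pin top",len(s),np.median(s,0),(s.min(0)+s.max(0))/2)
s=X[(X[...,1]<.1)&(X[...,2]>.1)]; s=s[s[:,0]>.25]
for lo in np.arange(-.3,.1,.05):
    k=s[(s[:,1]>=lo)&(s[:,1]<lo+.05)]; print(round(lo,2),len(k), k[:,0].min() if len(k) else 0, k[:,2].max() if len(k) else 0)
ux=np.array([np.cos(np.radians(-16.7)),np.sin(np.radians(-16.7)),0])
for sg in (1,-1):
    xa=np.array([0,0,-1.]); za=sg*ux; M=np.c_[xa,np.cross(za,xa),za]
    e=Ro.from_matrix(M).as_euler("xyz",degrees=True); print(sg,e)
    for p in ([.49,.148,.32],[.49,.148,.132],[.30,.09,.32]): print(manip.ik(p,e.tolist()))
```

```text
pin top 63 [0.5753 0.2428 0.1516] [0.5756 0.2428 0.1512]
pin top 67 [0.498  0.1516 0.1517] [0.4976 0.1516 0.1511]
-0.3 0 0 0
-0.25 0 0 0
-0.2 666 0.5005437473990899 0.22553550999971764
-0.15 10686 0.5250635804182759 0.2822999320878253
-0.1 10459 0.5576249106513892 0.2774675270975552
-0.05 11215 0.30234783731099374 0.42301653041775394
-0.0 10721 0.2877301808904653 0.4104671977861938
0.05 6272 0.27127194807316907 0.3370078497458532
1 [16.7 90.   0. ]
[  7.6787  13.1429   5.3236  82.1808   0.     114.3787]
[  7.6787  17.6485 -18.2896  54.0619   0.     114.3787]
[  1.6736  -6.9633 -16.4629  80.5004   0.     108.3736]
-1 [-163.3   90.     0. ]
[  7.6787  13.1429   5.3236  82.1808   0.     -65.6213]
[  7.6787  17.6485 -18.2896  54.0619   0.     -65.6213]
[  1.6736  -6.9633 -16.4629  80.5004   0.     -71.6264]<sys>:0: UserWarning: Gimbal lock detected. Setting third angle to zero since it is not possible to uniquely determine all angles.
```

Pin-top check: the two pins are 110 mm apart sideways and 48 mm apart along the draw axis, and their tops are about 0.152 high, all as expected. I'll approach by a retracted waypoint to stay clear of the beige machine, with the jaws closing along the draw axis.

Run:
```python
from plant import manip
import cv2
e=[16.7,90,0]
manip.move_ptp([.30,.09,.34],e)
manip.move_ptp([.4968,.1505,.22],e)
o=manip.observe(); print(o["time"],o["ee_pos"],o["contact_force"])
f=manip.grab_frame("side"); g=manip.grab_frame("top")
cv2.imwrite("pics/s1.png",cv2.hconcat([cv2.resize(f["img"][130:330,160:400],None,fx=1.67,fy=1.67),cv2.resize(g["img"][180:380,260:500],None,fx=1.67,fy=1.67)])[...,::-1])
```

```text
3.0917 [0.4963437  0.15011341 0.22074362] [-0.21945318  0.19962451 -0.15290058]
```

View pics/s1.png

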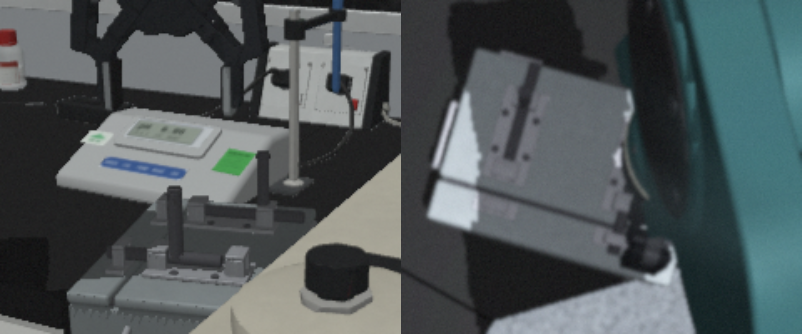

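The side crop shows the open fingers at columns 110 and 232, so their midpoint is 171 against the pin at 175. They are centred above it. I'll descend and clamp.

Run:
```python
from plant import manip
import cv2
print(manip.move_straight([.4968,.1505,.132],speed=.08,contact_N=10))
manip.clamp(60)
o=manip.observe(); print(o["time"],o["ee_pos"],o["contact_force"],o["gripper_width"])
f=manip.grab_frame("side")
cv2.imwrite("pics/s2.png",cv2.resize(f["img"][130:330,160:400],None,fx=2.5,fy=2.5)[...,::-1])
```

```text
False
5.1167 [0.49657687 0.15057451 0.1321474 ] [-3.3428171   1.29854367  5.18219313] 0.010462916231693957
```

View pics/s2.png

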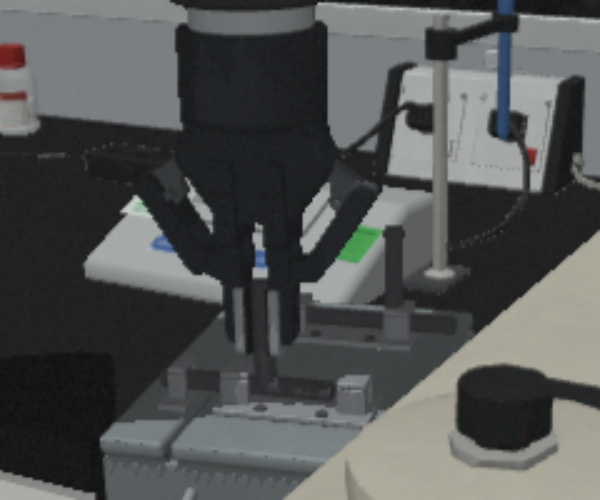

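The pin sits between the pads at crop (262,310), and the width reads 10.5 mm. First stroke, then check.

```bash
cat >> h.py <<'E'
U=np.array([np.cos(np.radians(-16.7)),np.sin(np.radians(-16.7)),0]); P0=np.array([.4968,.1505,.132])
def go(m,d,contact=None):
    r=m.move_straight((P0+U*d).tolist(),speed=.03,contact_N=contact); m.hold(.4); o=m.observe()
    print(d,r,"t",round(o["time"],2),"trav mm",(1e3*(o["ee_pos"]-P0)@U).round(2),"F",o["contact_force"].round(1),"w",round(o["gripper_width"],4))
E
python3 - <<'E'
from h import *
from plant import manip
go(manip,.016,45)
f=manip.grab_frame("side")
cv2.imwrite("pics/s3.png",cv2.resize(f["img"][210:310,200:340],None,fx=4,fy=4)[...,::-1])
go(manip,-.001,45)
E
```

```text
0.016 False t 6.25 trav mm 15.11 F [-7.2  1.   8.8] w 0.0106
-0.001 False t 7.42 trav mm 0.4 F [ 8.2 -3.4 -2.4] w 0.0104
```

View pics/s3.png

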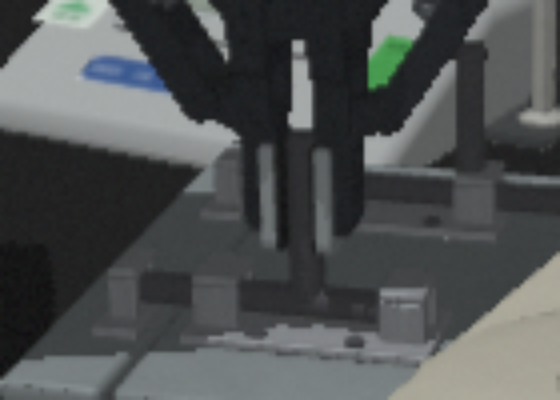

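The pin's base moved from about 265 to 277.5 px, which is roughly 15 mm, so the bolt follows the hand. I'll press gently to be sure it's home, do stroke 2, and check home again before drawing.

Run:
```python
from h import *
from plant import manip
go(manip,-.004,25)
go(manip,.0155,50)
go(manip,-.003,45)
f=manip.grab_frame("side")
cv2.imwrite("pics/s4.png",cv2.resize(f["img"][210:310,200:340],None,fx=4,fy=4)[...,::-1])
```

```text
-0.004 False t 8.07 trav mm -1.21 F [14.8 -5.6 -9. ] w 0.0102
0.0155 False t 9.27 trav mm 14.52 F [-7.   1.2  8.9] w 0.0104
-0.003 False t 10.43 trav mm -1.02 F [10.6 -5.5 -4.4] w 0.01
```

View pics/s4.png

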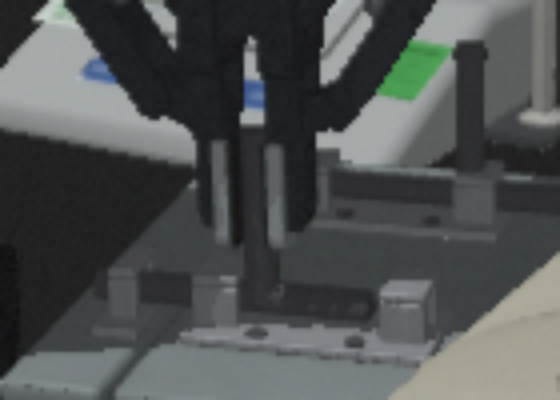

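The pin's base is back at 265.5 px, so the bolt is home. Now the full draw, release and retreat.

Run:
```python
from h import *
from plant import manip
go(manip,.051,50)
manip.let_go(); o=manip.observe(); print(o["gripper_width"],o["contact_force"])
p=o["ee_pos"]; manip.move_straight([p[0],p[1],.24],speed=.1,contact_N=15)
manip.hold(.3); o=manip.observe(); print(o["time"],o["ee_pos"],o["contact_force"])
f=manip.grab_frame("side")
cv2.imwrite("pics/s5.png",cv2.resize(f["img"][170:310,200:360],None,fx=4,fy=4)[...,::-1])
```

```text
0.051 False t 12.83 trav mm 49.58 F [-9.9  1.1 10.9] w 0.0103
0.08538743459794704 [ 0.24657759 -0.47340408  0.54670185]
15.0833 [0.54561901 0.13583874 0.23977674] [-0.3087575  -0.37680274 -0.16357387]
```

View pics/s5.png

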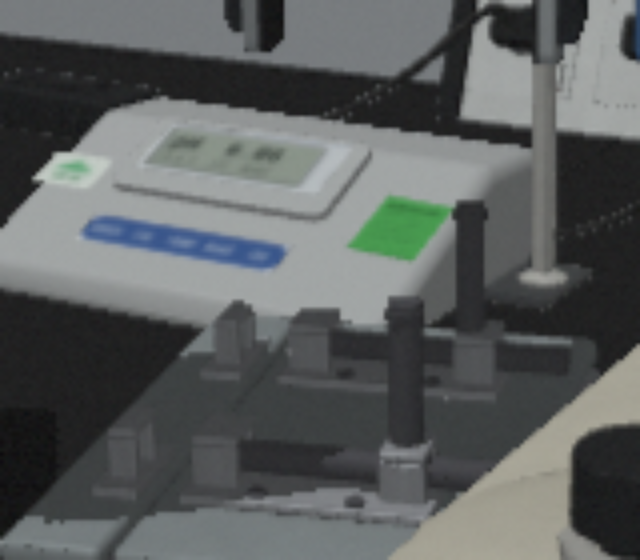

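The stiff pin now stands at crop (405,300–440), behind its rear guide, with its rod clear of the keeper. The other bolt is unchanged at (470,205–330), and the fingers are well clear. I'll triangulate by depth once, then hand in.

Run:
```python
from h import *
from plant import manip
S=dict(np.load("side0.npz")); f=manip.grab_frame("side")
for n,a,b in(("stiff",(264.6,252),(301,254)),("drawn",(317.5,230),(317.5,230))):
    A=depth(S,a);B=depth(f,b); print(n,A,B,"moved mm",1e3*(B-A)@U)
print(manip.hand_in(), manip.observe()["time"])
```

```text
stiff [0.49616176 0.14651336 0.14059993] [0.54356717 0.13148088 0.14190698] moved mm 49.72570043420523
drawn [0.57350467 0.23902454 0.1388632 ] [0.57333306 0.23681364 0.13958733] moved mm 0.4709499371066608
the job is handed in; nothing more can be done
the job is handed in; nothing more can be done
```

The stiff bolt is worked loose and drawn, and the job is handed in; no verdict is reported.

- **Strokes:** I gripped the pin with the jaws along the draw axis and made two short strokes, to 15.1 and 14.5 mm by the hand's position. Each went back home with 0.4 s pauses. Pictures confirmed the first stroke out and the second return. The first return was judged only from the hand's position and a light press.
- **Final draw:** I drew the bolt to about 50 mm, opened the fingers and backed off about 0.11 m above the grip. I was done by about 15 s of the 35 s allowed.
- **Last checks:** Depth readings put the stiff bolt's travel at 49.7 mm (hand 49.6 mm). The drawn bolt moved 0.5 mm, which is within measurement noise. The fingers were clear, and the 0.3–0.4 N left on the force reading is about what it showed at the start.

No check failed. The one small disagreement was the gripper width, which read about 10.5 mm on the 12 mm pin; the pin still followed the hand throughout.

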